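# Screw down the short foot of a rocking shop scale

## Robot

A 6-joint arm with a two-finger parallel gripper is mounted at the origin on the work surface. World frame = base frame: x ahead of the robot, y to its left, z up, the work surface at z = 0. Lengths are in m, angles in rad, forces in N, time in s.
With the tool pointing down it reaches from about 0.375 to 0.9 m from the base axis. Payload 3.1 kg.
Tool frame: the origin (TCP) lies at the very end of the fingers, on their centre line; the grasp point (between the pads) lies 19 mm behind it; z points along the fingers, y is the direction in which the jaws open and shut (so a half turn about z gives the same grasp; the last joint's range is limited). The gripper opens to 87 mm and grips with 3 to 60 N. Pads are 19 mm wide; open, the fingers measure 117 mm over their backs; the gripper's body (75 mm by 190 mm) begins 51 mm behind the grasp point.
Start: joints at [-0.178, 0.527, 1.433, -0, 1.181, -0.178], TCP at [0.625, 0, 0.223] pointing down, gripper open.
Joint ranges: [-3.08, 3.08], [-0.75, 2.2], [0.22, 2.44], [-1.43, 4.57], [0, 2.65], [-2.85, 2.85]. Speed limits (rad/s): [2.79, 2.79, 3.14, 3.14, 3.14, 3.14].

## Interface

Orientations are given as a 3x3 rotation matrix whose columns are the frame's x, y, z axes.
In Python, from cell import r gives the robot as it stands.
- The arm moves only by the shell command python3 -m creep 'ROWS' [FORCE]. ROWS is text: rows parted by semicolons, each of 7 numbers parted by spaces: the turn, a rotation vector about the tool's x, y, z in rad, then the shift along the tool's x, y, z in m, then the closure, from 0 (fully open) to 1 (shut). In form: ax ay az dx dy dz claw; .... A call has 1 to 20 rows; each row is the pose to reach, as a shift and turn from the pose commanded when the call began, along the tool's axes at that moment; what a row does not reach only later rows make up. A row lasts 1/10 s, in which the tool goes at most 50 mm and 8.59 degrees, less where a joint would pass 70% of its speed; a pose out of reach is approached as far as the arm can. A call with a gripper value outside its range is refused whole. The fingers move at their own pace and stop on an object; FORCE is the grip in N (left out, the last holds). Time passes only in rows, so rows that repeat a pose let the fingers close. It gives the time, the measured TCP pose, the force and the opening at its end, in the units of the state.
- r.get_obs(): the state, without advancing time (a new reading comes with each control period).
- r.snapshot(name): name is "scene" or "side" or "wrist"; returns (picture, depth): 384x512x3 uint8, blue, green, red; 384x512 float32, m along the optical axis (not along the pixel's ray), 0 where there is no reading.
- r.camera_params(name): a dict with "vfov" (degrees; the focal length in pixels is half the picture's height over the tangent of half this angle, whatever the lens; pixels are square), "cx", "cy" (the principal point, pixels), "extrinsics" (4x4, takes a point from world to camera coordinates). Camera axes: x right, y up, looking along -z (the intrinsics and any distortion apply to the point x, -y, -z); pixel columns grow to the right and rows downward; lengths in m; the calibration is good to about 2 mm. A picture is of the moment at which its call begins: read the wrist's pose just before it. camera_params takes no time and is no camera call; for the wrist camera it gives the pose at the moment of the call.
- r.sign_off(): hands the job in, once; it reports no verdict.
The state is a dict: "clock": time; "qpos": joint angles; "qd": joint speeds; "effort": joint torques, N m; "eef_pos": TCP position; "orientation": TCP orientation; "force": force on the tool from outside, world axes, zero at the start; "wrist_torque": the same for the moment, N m; "width": finger opening in m.
Only numpy, scipy, OpenCV 4.12 (cv2) and the standard library are available. Lean on these libraries where they do the work, as an engineer would, in place of code of your own. Each camera call takes 0.05 s, during which the arm holds its last target.

## Task

The small scale on the shop counter rocks because one of its feet hangs clear of the counter. Turn the wing screw over that foot, the one at the corner beside the display, clockwise as seen from above until its foot stands firmly on the counter; leave the other wing screw as it is and the scale on its spot, and let go.

Things in the scene. Friction and masses are not known exactly. Their poses are not given: they have to be found in the camera images.
- short_screw_grip (a point): Grip point of the wing screw to turn: middle of its black wing, on its upright axis, 76 mm above the counter. The wing is a bar 44 mm long (point x), 12 mm thick (y: pinch across this), from 18 mm below to 12 mm above this point; z up. The point turns with the wing, which keeps its height. Within 60 mm of the axis nothing else is over 50 mm high. It turns stiffly (0.06 N m) and stays where left
- short_screw (a joint): Its angle, rad, growing clockwise from above; starts at 0.15 to 0.6, thread ends at a stop at 1.8. Steep thread: 20 mm of foot travel a turn. The foot meets the counter at 1.15, then its rubber squeezes; firm from 1.35 up to the stop, best 1.6. One grasp does it. At 0 the wing is square to the display panel's long side, at 1.57 parallel to it
- short_foot: Rubber foot under that screw, 26 mm across, hidden under the corner; origin: centre of its underside, 2 to 3 mm above the counter at the start. The scale: loose, over 2 kg, grey, 150 mm square, round steel pan with a 44 mm high weight on it (top at 90 mm), low display panel along one side; it stands turned any way. Screw axes are 115 mm from its centre
- good_screw (a joint): Angle, rad, clockwise positive, of the other, identical wing screw at the diagonally opposite corner, 229 mm away, away from the display. It is right as it is (0): leave it. The two remaining corners have fixed feet with low round caps. The screw to turn is at an end of the display panel

How it is judged:
At the end, for the whole second after the job is handed in: The short foot presses on the counter with more than 1 N (its screw is then turned past about 1.3 rad), the scale stands level within 2 degrees, its corner within 50 mm of where it stood, and the other wing screw is within 0.2 rad of its start (contact force between short_foot and anything else above 1 N and value of joint short_screw above 1.2 rad and angle between short_screw_grip's own z axis and vertical below 0.035 rad and distance of short_screw_grip from where it was at the start of the episode below 0.05 m and value of joint good_screw between -0.2 and 0.2 rad); the robot touches nothing.
It fails at once if the other wing screw is turned by more than 0.2 rad (value of joint good_screw above 0.2 rad or value of joint good_screw below -0.2 rad).
It also fails if it takes over 32 s, if anything falls off the work surface, if the arm or the gripper's body presses on something with over 40 N, if the wrist force passes 120 N, or if a joint passes its speed limit or range.

## Working session

There is one attempt and no reset: what is moved stays moved. The work goes in short steps, Python scripts to look and compute and a shell command to move; the robot and the scene stay as the last step left them, time stands still between calls to the robot, and variables do not carry over. Pictures are saved under pics/ and viewed, and the job is handed in when it is done.

```bash
mkdir -p pics; ls
python3 - <<'E'
from cell import r
import cv2,numpy as np
print(r.get_obs())
for n in ["scene","side","wrist"]:
    p=r.camera_params(n);print(n,p)
    im,d=r.snapshot(n);cv2.imwrite(f"pics/{n}0.png",im);np.savez(f"pics/{n}0.npz",im=im,d=d,E=p["extrinsics"],v=p["vfov"],cx=p["cx"],cy=p["cy"]);print(d.min(),d.max())
ims=[cv2.imread(f"pics/{n}0.png") for n in ["scene","side"]]
E
```

```text
pics
{'clock': 0.0, 'qpos': array([-1.78486942e-01,  5.28435347e-01,  1.43394590e+00, -2.40272653e-05,
        1.18139731e+00, -1.78474196e-01]), 'qd': array([ 0.00100929, -0.00076589, -0.00143429,  0.00171927,  0.00103337,
        0.00055737]), 'effort': array([-5.45745443e-04, -4.40045428e+01, -1.76593530e+01,  6.32597599e-02,
        5.83207863e-02, -1.53719384e-04]), 'eef_pos': array([6.24242212e-01, 1.67435503e-04, 2.21576716e-01]), 'orientation': array([[ 3.99488841e-06,  9.99997678e-01, -2.15511951e-03],
       [ 9.99999933e-01, -3.20566743e-06,  3.66210854e-04],
       [ 3.66203094e-04, -2.15512083e-03, -9.99997611e-01]]), 'force': array([ 0.39450132, -0.79916149,  0.73911698]), 'wrist_torque': array([ 0.01050389,  0.03203433, -0.01876169]), 'width': 0.08707314211051155}
scene {'vfov': 47.07144316952356, 'cx': 255.4631241587469, 'cy': 198.3275111479169, 'extrinsics': array([[ 0.74286012,  0.6691996 , -0.01818637, -0.41935514],
       [-0.37400909,  0.43740201,  0.8177999 ,  0.14201822],
       [ 0.55522612, -0.60070906,  0.57521524, -1.02584037],
       [ 0.        ,  0.     
[... 161 characters left out ...]
388, -0.34099686,  0.01842354,  0.52546886],
       [ 0.26803141, -0.70319022,  0.65854588, -0.19190049],
       [-0.21160683,  0.62389475,  0.75231502, -0.60820852],
       [ 0.        ,  0.        ,  0.        ,  1.        ]])}
0.0 2.2650163
wrist {'vfov': 63.526869331850925, 'cx': 257.30617525598245, 'cy': 183.5633499012025, 'extrinsics': array([[ 9.99997313e-01,  1.93151372e-04, -2.31028924e-03,
        -6.23976996e-01],
       [-8.78624431e-04,  9.53759562e-01, -3.00569335e-01,
         3.58981909e-02],
       [ 2.14540508e-03,  3.00570558e-01,  9.53757169e-01,
        -3.92308946e-01],
       [ 0.00000000e+00,  0.00000000e+00,  0.00000000e+00,
         1.00000000e+00]])}
0.0 0.82734185
```

View pics/scene0.png

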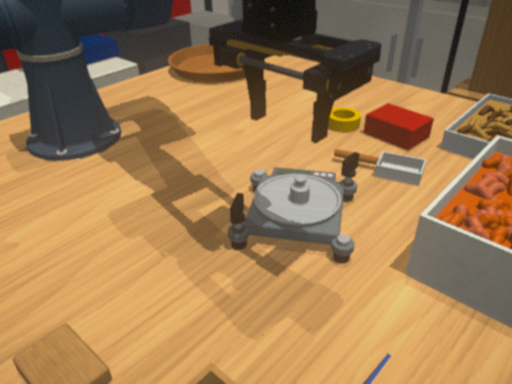

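View pics/side0.png

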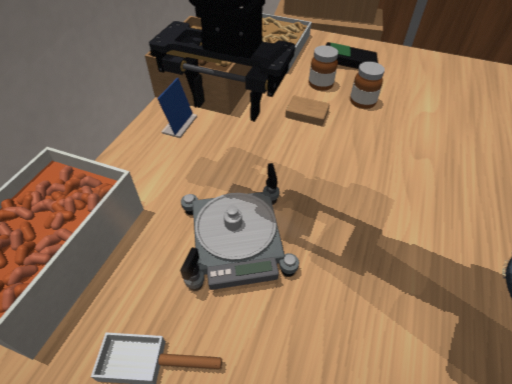

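View pics/wrist0.png

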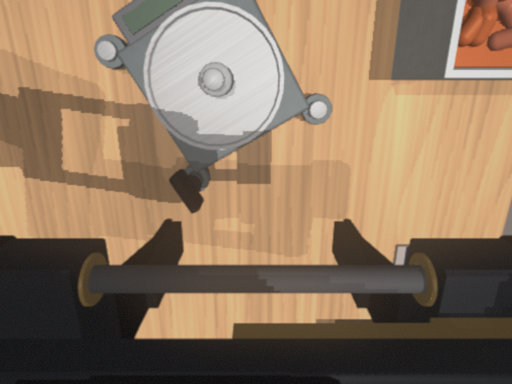

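The scene image shows the scale at about (295,205). The screw by the display is at scene (349,165) and side (190,265). The other screw is at scene (238,210), side (272,180) and wrist (187,188). Next I'll measure with masks.

```bash
cat > h.py <<'E'
import numpy as np,cv2
def load(n):
    z=np.load(f"pics/{n}.npz");return {k:z[k] for k in z}
def ray(c,u,v):
    f=192/np.tan(np.radians(c["v"])/2);E=c["E"]
    d=np.stack([(np.asarray(u)-c["cx"])/f,-(np.asarray(v)-c["cy"])/f,-np.ones(np.shape(u))],-1)
    return -E[:3,:3].T@E[:3,3], d@E[:3,:3]
def plane(c,u,v,z):
    o,d=ray(c,u,v);t=(z-o[2])/d[...,2];return o+d*t[...,None]
def cloud(c):
    v,u=np.mgrid[0:384,0:512];o,d=ray(c,u,v);P=o+d*c["d"][...,None];P[c["d"]<=0]=np.nan;return P
def tri(c1,p1,c2,p2):
    o1,d1=ray(c1,*p1);o2,d2=ray(c2,*p2)
    s=np.linalg.lstsq(np.stack([d1,-d2],1),o2-o1,rcond=None)[0]
    a=o1+s[0]*d1;b=o2+s[1]*d2;return (a+b)/2,np.linalg.norm(a-b)
E
python3 - <<'E'
from h import *
C={n:load(n+"0") for n in ["scene","side","wrist"]}
pts={}
for n,win in [("scene",{"A":(330,140,375,190),"B":(222,185,256,225)}),("side",{"A":(172,240,210,285),"B":(258,158,290,198)}),("wrist",{"B":(160,160,215,220)})]:
    c=C[n];im=c["im"];P=cloud(c)
    for k,(a,b,e,f) in win.items():
        m=np.zeros(im.shape[:2],np.uint8);m[b:f,a:e]=(im[b:f,a:e].max(2)<45)*255
        N,l,st,ce=cv2.connectedComponentsWithStats(m)
        i=1+st[1:,4].argmax();mm=l==i;pts[n,k]=ce[i]
        Q=P[mm];Q=Q[np.isfinite(Q[:,0])]
        print(n,k,"area",st[i],"cen",ce[i].round(1),"cloud med",np.median(Q,0).round(4),"z",np.percentile(Q[:,2],[2,98]).round(3))
        Q=Q[(Q[:,2]>.055)&(Q[:,2]<.095)]
        x=Q[:,:2]-Q[:,:2].mean(0);U,S,V=np.linalg.svd(x,full_matrices=0);print("  dir deg",np.degrees(np.arctan2(V[0,1],V[0,0])).round(1),"ext",np.ptp(x@V.T,axis=0).round(4),Q.mean(0).round(4))
    cv2.imwrite(f"pics/z_{n}.png",0*im) if 0 else None
for k in "AB": print(k,tri(C["scene"],pts["scene",k],C["side"],pts["side",k]))
a=C["scene"]["im"][130:235,215:380];b=C["side"]["im"][150:300,160:310]
a=cv2.resize(a,(700,445),interpolation=2);b=cv2.resize(b,(600,600),interpolation=2)
cv2.imwrite("pics/za.png",a);cv2.imwrite("pics/zb.png",b)
E
```

```text
Traceback (most recent call last):
ValueError: attempt to get argmax of an empty sequence
```

```bash
cat > m.py <<'E'
from h import *
C={n:load(n+"0") for n in ["scene","side","wrist"]}
pts={}
for n,win in [("scene",{"A":(338,145,362,182),"B":(226,188,250,226)}),("side",{"A":(172,240,205,285),"B":(258,158,290,198)}),("wrist",{"B":(160,160,215,220)})]:
    c=C[n];im=c["im"];P=cloud(c)
    for k,(a,b,e,f) in win.items():
        g=im.max(2)
        m=np.zeros(im.shape[:2],np.uint8);m[b:f,a:e]=(g[b:f,a:e]<62)*255
        N,l,st,ce=cv2.connectedComponentsWithStats(m)
        print(n,k,"min",g[b:f,a:e].min(),N)
        if N<2: continue
        i=1+st[1:,4].argmax();mm=l==i;pts[n,k]=ce[i]
        Q=P[mm];Q=Q[np.isfinite(Q[:,0])]
        print("area",st[i],"cen",ce[i].round(1),"n depth",len(Q))
        if len(Q)<5: continue
        print(" cloud med",np.median(Q,0).round(4),"z",np.percentile(Q[:,2],[2,98]).round(3))
        Q=Q[(Q[:,2]>.055)&(Q[:,2]<.095)]
        x=Q[:,:2]-Q[:,:2].mean(0);U,S,V=np.linalg.svd(x,full_matrices=0);print("  dir deg",np.degrees(np.arctan2(V[0,1],V[0,0])).round(1),"ext",np.ptp(x@V.T,axis=0).round(4),Q.mean(0).round(4))
for k in "AB":
    try: print(k,tri(C["scene"],pts["scene",k],C["side"],pts["side",k]))
    except KeyError: pass
a=C["scene"]["im"][130:235,215:380];b=C["side"]["im"][150:300,160:310]
cv2.imwrite("pics/za.png",cv2.resize(a,(700,445),interpolation=2));cv2.imwrite("pics/zb.png",cv2.resize(b,(600,600),interpolation=2))
E
python3 m.py
```

```text
scene A min 61 2
area [353 161   1   1   1] cen [353. 161.] n depth 1
scene B min 54 8
area [232 203  12  20 122] cen [237.3 214.7] n depth 120
 cloud med [ 0.5596 -0.0343  0.0697] z [0.055 0.086]
  dir deg 107.3 ext [0.0329 0.0087] [ 0.5594 -0.0328  0.0701]
side A min 6 3
area [181 248  24  34 461] cen [192.  266.1] n depth 460
 cloud med [0.6021 0.2019 0.0778] z [0.032 0.089]
  dir deg 91.7 ext [0.043  0.0158] [0.6035 0.2027 0.0783]
side B min 5 2
area [261 164  18  34 321] cen [271.1 183.4] n depth 319
 cloud med [ 0.5467 -0.0127  0.0627] z [0.029 0.089]
  dir deg 124.3 ext [0.041  0.0151] [ 0.5468 -0.014   0.0778]
wrist B min 50 2
area [170 170  32  39 709] cen [186.8 186.9] n depth 705
 cloud med [ 0.5515 -0.0159  0.0839] z [0.056 0.089]
  dir deg -57.6 ext [0.0399 0.016 ] [ 0.5513 -0.0161  0.0784]
A (array([0.60572249, 0.20486926, 0.07355533]), np.float64(0.007935815999801615))
B (array([ 0.54700615, -0.01890385,  0.05537064]), np.float64(0.002606958889640696))
```

View pics/za.png

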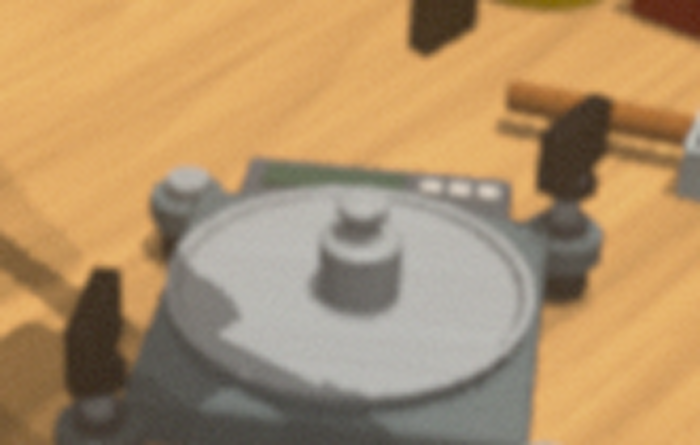

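View pics/zb.png

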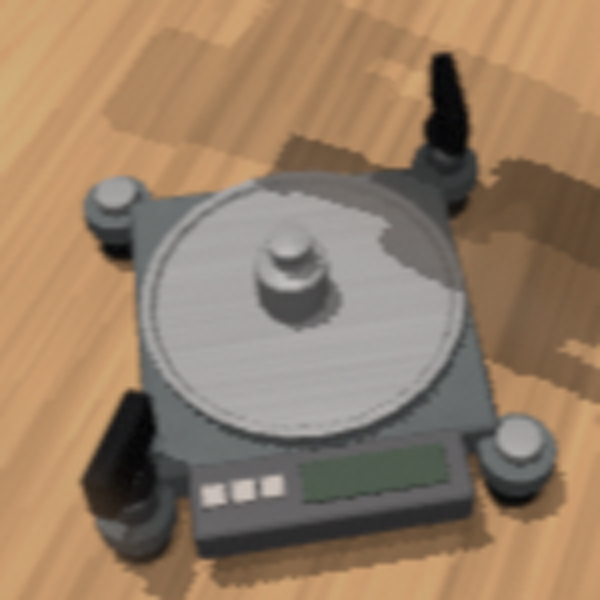

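Screw A is at about (0.605, 0.204) and screw B at (0.548, -0.016). They are 0.228 m apart, which matches the 229 mm given. I'll take a wrist look from above A.

```bash
python3 -m creep '0 0 0 0.04 -0.006 0 0; 0 0 0 0.08 -0.012 0 0; 0 0 0 0.12 -0.018 0 0; 0 0 0 0.12 -0.018 0 0; 0 0 0 0.12 -0.018 0 0'
cat > w.py <<'E'
import sys
from cell import r
from h import *
t=sys.argv[1];win=[int(x) for x in sys.argv[2:6]] if len(sys.argv)>5 else None
p=r.camera_params("wrist");im,d=r.snapshot("wrist");cv2.imwrite(f"pics/{t}.png",im)
np.savez(f"pics/{t}.npz",im=im,d=d,E=p["extrinsics"],v=p["vfov"],cx=p["cx"],cy=p["cy"])
o=r.get_obs();print(o["clock"],o["eef_pos"],o["qpos"])
E
python3 w.py w1
```

```text
clock: 0.65
eef_pos: [0.6066, 0.1209, 0.2223]
orientation: [[-0.003, 1.0, -0.001], [1.0, 0.002, -0.001], [-0.001, -0.001, -1.0]]
force: [0.4, -0.2, -0.5]
width: 0.0872
0.7 [0.60689938 0.11994643 0.22231598] [ 1.50415491e-02  5.19277309e-01  1.44925322e+00 -6.94108883e-04
  1.17336245e+00  1.44577779e-02]
```

View pics/w1.png

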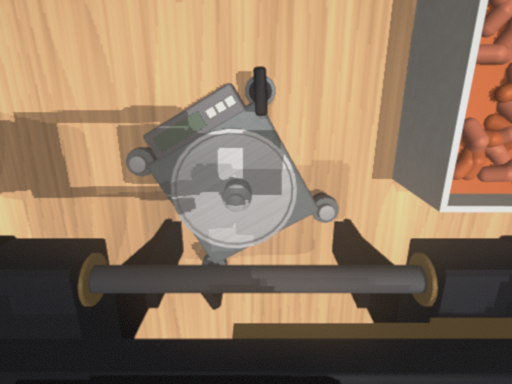

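The wrist image shows wing A at (260,91), nearly upright in the picture. The display panel runs from (148,138) to (230,88), with its buttons beside A, which confirms A is the screw to turn. The tray on the right begins near column 395.

Run:
```python
from h import *
c=load("w1");im=c["im"];P=cloud(c)
a,b,e,f=245,60,280,122
print(im[b:f:4,260].max(-1))
hh=P[...,2]
m=np.zeros(im.shape[:2],np.uint8);m[b:f,a:e]=((im.max(2)[b:f,a:e]<48))*255
N,l,st,ce=cv2.connectedComponentsWithStats(m);i=1+st[1:,4].argmax();print(st[i],ce[i])
for name,mm in [("dark",l==i),("depth",(hh>.08)&(hh<.097))]:
    w=np.zeros_like(m);w[b:f,a:e]=1
    v,u=np.nonzero(mm&(w>0));Q=P[v,u];print(name,len(u),"z",np.nanpercentile(Q[:,2],[5,50,95]).round(4))
    R=plane(c,u.astype(float),v.astype(float),.088)[:,:2]
    rc=cv2.minAreaRect((R*1e4).astype(np.float32));print(" rect",np.array(rc[0])/1e4,np.array(rc[1])/1e4,rc[2])
    x=R-R.mean(0);V=np.linalg.svd(x,full_matrices=0)[2];print(" dir",np.degrees(np.arctan2(V[0,1],V[0,0]))%180,R.mean(0))
# caps and display edge
ft=[plane(c,*p,.04)[:2] for p in [(139.,161.),(326.,208.)]]
d=ft[1]-ft[0];print("caps",ft,np.linalg.norm(d),"mid",sum(ft)/2,"ang",np.degrees(np.arctan2(d[1],d[0])), "=> theta0 dir",np.degrees(np.arctan2(d[1],d[0]))+135)
p,q=plane(c,145.,136.,.03),plane(c,231.,85.,.03);print("panel edge ang",np.degrees(np.arctan2(*(q-p)[[1,0]])),np.linalg.norm(q-p))
```

```text
[224 227  45  63  62  63  63  67  66  66  68  70  68  66 112 145]
[254  68   7  24  41] [255.09756098  79.36585366]
dark 41 z [0.0855 0.087  0.0881]
 rect [0.60443467 0.21017646] [0.02045869 0.00417948] 77.24665069580078
 dir 83.13618401670217 [0.60433939 0.20998668]
depth 636 z [0.085  0.0873 0.0886]
 rect [0.60902363 0.19990394] [0.01183338 0.04326633] 3.0603363513946533
 dir 93.2537940441937 [0.60900242 0.2003272 ]
caps [array([0.47191795, 0.12248777]), array([0.68862942, 0.065615  ])] 0.2240499319629226 mid [0.58027368 0.09405139] ang -14.70484276488836 => theta0 dir 120.29515723511165
panel edge ang 29.270262982897364 0.11409430574289953
```

Wing A's top is at (0.609, 0.200), measures 43×12 mm and points at 93°. Zero angle is about 120°, so the screw stands at about 0.47 rad and needs about 65° (1.13 rad) clockwise. I'll move above it and look.

```bash
python3 -m creep '0 0 -0.055 0.04 0.001 0.02 0; 0 0 -0.055 0.081 0.001 0.05 0; 0 0 -0.055 0.081 0.001 0.08 0.2; 0 0 -0.055 0.081 0.001 0.09 0.2; 0 0 -0.055 0.081 0.001 0.09 0.2; 0 0 -0.055 0.081 0.001 0.09 0.2' 20
python3 w.py w2
```

```text
clock: 1.3
eef_pos: [0.6092, 0.1996, 0.1334]
orientation: [[-0.053, 0.999, 0.002], [0.999, 0.053, -0.0], [-0.0, 0.002, -1.0]]
force: [0.4, 0.3, 1.3]
width: 0.0708
1.35 [0.60959911 0.19981317 0.13409676] [ 1.42923086e-01  6.51863813e-01  1.46917375e+00 -2.06308050e-04
  1.01760701e+00  8.99751825e-02]
```

View pics/w2.png

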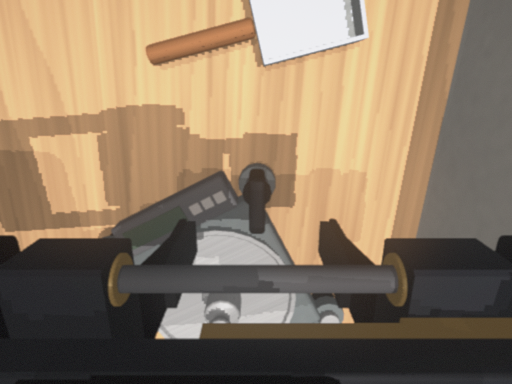

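The wing at (258,200) lies centred between the fingertips (190 and 325) and lines up with them. I'll lower and pinch.

```bash
python3 -m creep '0 0 0 0 0 0.02 0.3; 0 0 0 0 0 0.04 0.4; 0 0 0 0 0 0.06 0.4; 0 0 0 0 0 0.074 0.4; 0 0 0 0 0 0.076 0.4; 0 0 0 0 0 0.076 0.4; 0 0 0 0 0 0.076 0.6; 0 0 0 0 0 0.076 0.8;0 0 0 0 0 0.076 1;0 0 0 0 0 0.076 1;0 0 0 0 0 0.076 1;0 0 0 0 0 0.076 1' 25
python3 w.py w3
```

```text
clock: 2.55
eef_pos: [0.6087, 0.2013, 0.0571]
orientation: [[-0.055, 0.998, 0.002], [0.998, 0.055, 0.0], [0.0, 0.002, -1.0]]
force: [2.7, -1.5, 3.6]
width: 0.0126
2.6 [0.60893195 0.20123188 0.05728859] [1.45211537e-01 7.56953689e-01 1.51065342e+00 1.99752101e-06
 8.71724129e-01 9.02615186e-02]
```

View pics/w3.png

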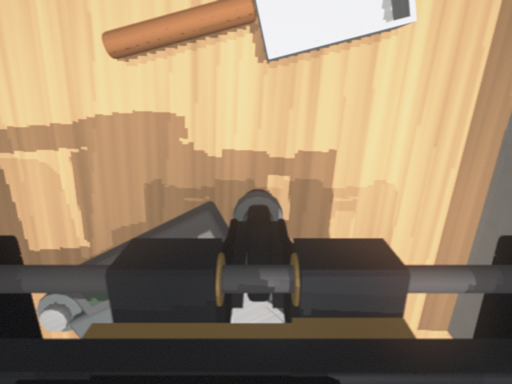

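The grip holds at 12.6 mm, which is the wing's thickness. I'll turn clockwise, which is positive about the tool's z (down).

```bash
python3 -m creep '0 0 0.08 0 0 0 1; 0 0 0.16 0 0 0 1; 0 0 0.24 0 0 0 1; 0 0 0.32 0 0 0 1; 0 0 0.4 0 0 0 1; 0 0 0.48 0 0 0 1; 0 0 0.56 0 0 0 1; 0 0 0.64 0 0 0 1; 0 0 0.64 0 0 0 1'; python3 -c "
from cell import r;o=r.get_obs();print(o['force'],o['wrist_torque'],o['qpos'])"
```

```text
clock: 3.5
eef_pos: [0.6098, 0.2008, 0.0576]
orientation: [[0.552, 0.834, 0.004], [0.834, -0.552, 0.0], [0.002, 0.003, -1.0]]
force: [2.0, -2.0, 4.1]
width: 0.0116
[ 2.00894268 -1.95327812  4.06383921] [-0.09283214 -0.33666091 -0.06521167] [ 1.44687377e-01  7.56726842e-01  1.50997742e+00 -7.40525335e-04
  8.70963633e-01  7.30098658e-01]
```

```bash
python3 -m creep '0 0 0.07 0 0 0 1; 0 0 0.14 0 0 0 1; 0 0 0.21 0 0 0 1; 0 0 0.28 0 0 0 1; 0 0 0.35 0 0 0 1; 0 0 0.42 0 0 0 1; 0 0 0.48 0 0 0 1; 0 0 0.48 0 0 0 1; 0 0 0.48 0 0 0 1'; python3 -c "
from cell import r;o=r.get_obs();print(o['force'],o['wrist_torque'],o['qpos'])"; python3 w.py w4
python3 - <<'E'
from cell import r
import cv2
im,_=r.snapshot("side");cv2.imwrite("pics/s4.png",cv2.resize(im[130:310,140:340],(660,594),interpolation=2))
E
```

```text
clock: 4.4
eef_pos: [0.6102, 0.2002, 0.0579]
orientation: [[0.874, 0.486, 0.005], [0.486, -0.874, -0.001], [0.004, 0.003, -1.0]]
force: [0.7, -2.2, 6.4]
width: 0.012
[ 0.6988852  -2.24971424  6.42175613] [-0.47768869 -0.37211405 -0.03567713] [ 0.14410166  0.75630014  1.50975553 -0.00220813  0.87094919  1.20833152]
4.45 [0.61017209 0.20018202 0.05791468] [ 0.14410097  0.7562868   1.50976361 -0.00220487  0.87095525  1.2083015 ]
```

View pics/s4.png

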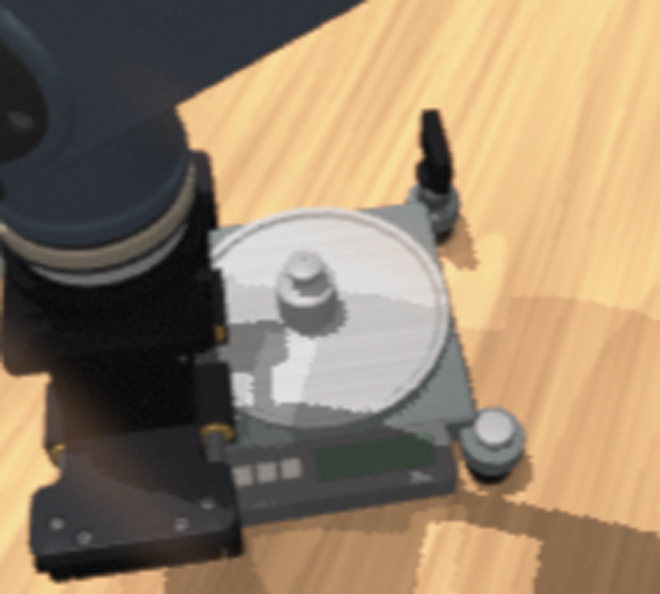

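The scale stands where it was and the other wing is untouched. The jaw now points at 29°, parallel to the display panel, so the screw is at about 1.59 rad. I'll let go, rise and check.

```bash
python3 -m creep '0 0 0 0 0 0 0.8; 0 0 0 0 0 0 0.7; 0 0 0 0 0 0 0.6; 0 0 0 0 0 0 0.5; 0 0 0 0 0 0 0.5; 0 0 0 0 0 -0.03 0.5; 0 0 0 0 0 -0.07 0.5; 0 0 0 0 0 -0.11 0.5; 0 0 0 0 0 -0.16 0.5; 0 0 0 -0.04 0 -0.17 0.4; 0 0 0 -0.08 0 -0.17 0.4; 0 0 0 -0.08 0 -0.17 0.4; 0 0 0 -0.08 0 -0.17 0.4;0 0 0 -0.08 0 -0.17 0.4' ; python3 w.py w5
python3 - <<'E'
from cell import r
import cv2
im,_=r.snapshot("side");cv2.imwrite("pics/s5.png",cv2.resize(im[130:310,140:340],(660,594),interpolation=2))
E
```

```text
clock: 5.9
eef_pos: [0.5391, 0.1622, 0.2264]
orientation: [[0.875, 0.485, 0.001], [0.485, -0.875, 0.0], [0.001, 0.0, -1.0]]
force: [1.0, -0.1, 0.0]
width: 0.0524
5.95 [0.53927897 0.1624072  0.22630859] [ 9.41408457e-02  4.39406601e-01  1.58620100e+00 -1.88088352e-05
  1.11512427e+00  1.15881353e+00]
```

View pics/w5.png

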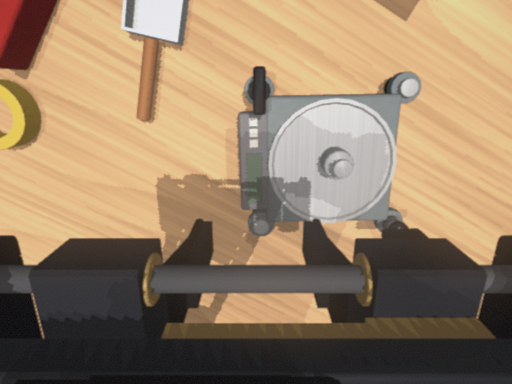

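View pics/s5.png

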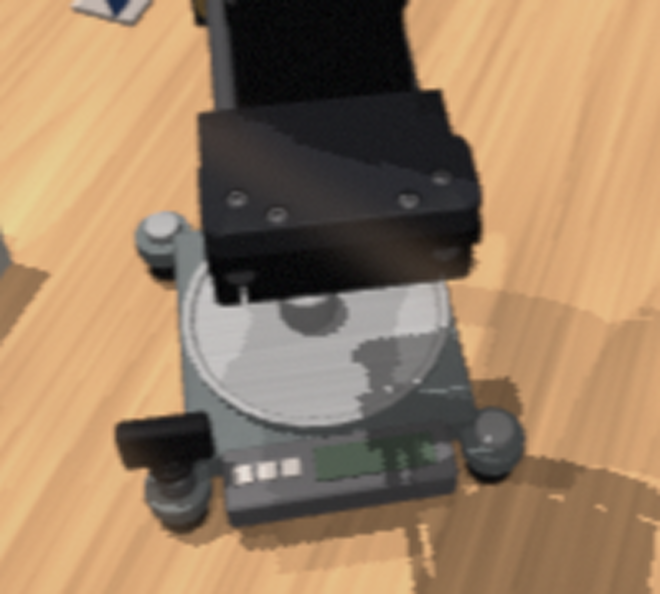

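The wing at wrist (260,90) now stands parallel to the display panel, whose left edge is at about column 240. I'll measure the relative angle and the position.

Run:
```python
from h import *
c=load("w5");P=cloud(c);hh=P[...,2]
w=np.zeros(hh.shape,bool);w[55:125,243:280]=1
v,u=np.nonzero(w&(hh>.08)&(hh<.097));R=plane(c,u.astype(float),v.astype(float),.088)[:,:2]
rc=cv2.minAreaRect((R*1e4).astype(np.float32));print(len(u),np.array(rc[0])/1e4,np.array(rc[1])/1e4)
V=np.linalg.svd(R-R.mean(0),full_matrices=0)[2];wd=np.degrees(np.arctan2(V[0,1],V[0,0]))%180
a,b=plane(c,261.,223.,.04)[:2],plane(c,404.,87.,.04)[:2];d=b-a;t0=np.degrees(np.arctan2(d[1],d[0]))+135
print("caps",a,b,np.linalg.norm(d),"wing",wd,"theta0",t0,"theta rad",np.radians((t0-wd)))
# level: plane fit on the pan/deck
m=np.zeros(hh.shape,bool);m[110:210,275:392]=1
Q=P[m&(hh>.03)&(hh<.06)];z0=np.median(Q[:,2]);Q=Q[abs(Q[:,2]-z0)<.003]
k=np.linalg.lstsq(np.c_[Q[:,:2],np.ones(len(Q))],Q[:,2],rcond=None)[0];print("tilt deg",np.degrees(np.hypot(*k[:2])),z0,len(Q))
```

```text
620 [0.60904893 0.19963965] [0.04262435 0.01135173]
caps [0.47383334 0.12128596] [0.68719997 0.0648281 ] 0.22070978496077376 wing 29.092486171409462 theta0 120.178927156224 theta rad 1.5897582991085202
tilt deg 0.040193193333934805 0.04574588377763655 9648
```

Run:
```python
from cell import r
import cv2
im,_=r.snapshot("scene");cv2.imwrite("pics/c5.png",cv2.resize(im[130:270,210:380],(700,576),interpolation=2))
```

```text
(no output)
```

View pics/c5.png

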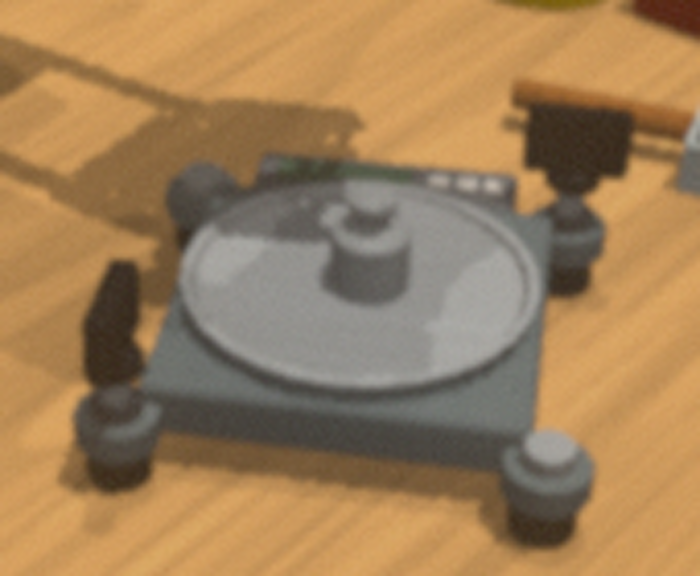

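The other wing, at (110,320) in the crop, looks as it did at the start. The turned wing, at (578,140), is free, and the gripper is clear of everything.

```bash
python3 -c "
from cell import r;print(r.sign_off())"
```

```text
the job is handed in; nothing more can be done
None
```

I pinched the wing screw beside the display and turned it about 1.12 rad clockwise in one grasp. Then I let go, moved the gripper clear and handed the job in at about 6 s.

- **Screw angle:** it measured 1.59 rad after release, against a best value of 1.6.
- **Level and position:** the pan's tilt measured 0.04°, and the wing's centre is within 1 mm of where it started.
- **Other wing screw:** it looks unchanged in the scene camera picture. I judged this by eye and did not measure its angle.
- **Foot pressure:** no camera can see it directly, so I inferred it from the screw angle.
- **Disagreements:** the measured spacing between the two fixed feet came out at 221–224 mm against about 229 mm expected, probably from calibration and hand-picked pixels. The first dark-colour mask for the wing also failed in two of the pictures, so I measured it by depth instead.

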